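# Latch the clamp strap over the setting standard

### The arm

A 7-joint arm with a two-finger parallel gripper is mounted at the origin on the work surface. World frame = base frame: x ahead of the robot, y to its left, z up, the work surface at z = 0. Lengths are in m, angles in rad, forces in N, time in s.
With the tool pointing down it reaches from about 0.4 to 0.875 m from the base axis. Payload 19.3 kg.
Tool frame: the origin (TCP) lies at the very end of the fingers, on their centre line; the grasp point (between the pads) lies 19 mm behind it; z points along the fingers, y is the line along which they close (so a half turn about z gives the same grasp; the last joint's range is limited). The gripper opens to 85 mm and grips with 20 to 120 N. Pads are 22 mm wide; open, the fingers measure 114 mm over their backs; the gripper's body (76 mm by 85 mm) begins 54 mm behind the grasp point. The pads swing forward as they close: fully open they stand 13 mm farther back than shut.
Start: joints at [-1.375, 0.521, -0.036, 1.599, 0.021, 1.021, -0.113], TCP at [0.164, 0.603, 0.194] pointing down, gripper open.
Joint ranges: [-2.91, 2.91], [-0.3, 2.13], [-1.5, 1.42], [0.17, 2.43], [-1.26, 4.41], [0.16, 1.93], [-2.52, 2.52]. Speed limits (rad/s): [1.89, 1.89, 2.39, 2.39, 3.01, 3.01, 3.01].

### API

Orientations are given as [roll, pitch, yaw] about the fixed x, y, z axes, in that order (R = Rz(yaw) Ry(pitch) Rx(roll)).
In Python, from workcell import monitor, optics, workorder gives the robot as it stands.
- The arm moves only by the tool apply_moves, never from a script. Its arguments are lists of equal length, an entry for each row: "linear": the shift along the tool's x, y, z each as a share of 0.1 m, from -1 to 1, a list of three; "delta_rot": the turn, a rotation vector about the tool's x, y, z each as a share of 120 degrees, from -1 to 1, a list of three. A call has exactly 5 rows; each row is the pose to reach, as a shift and turn from the pose commanded when the call began, along the tool's axes at that moment; what a row does not reach only later rows make up. A row lasts 1/12 s, in which the tool goes at most 41.7 mm and 7.16 degrees, less where a joint would pass 70% of its speed; a pose out of reach is approached as far as the arm can. A call with a number of a shift or a turn outside -1 to 1 is refused whole. A call with a gripper value outside its range is refused whole. "gripper" is the opening, from -1 (shut) to 1 (fully open), set as the call begins (left out, the last holds). The fingers move at their own pace and stop on an object; "force" is the grip in N (left out, the last holds). Time passes only in rows, so rows that repeat a pose let the fingers close, or fill a call up. It gives the time, the measured TCP pose, the force, the opening and the grip force at its end, in the units of the state.
- monitor.observe(): the state, without advancing time (a new reading comes with each control period).
- optics.grab_frame(name): name is "scene" or "top" or "wrist"; returns (picture, depth): 420x560x3 uint8, red, green, blue; 420x560 float32, m along the optical axis (not along the pixel's ray), 0 where there is no reading.
- optics.camera_info(name): a dict with "fx", "fy", "cx", "cy" (pixels), "rvec" (rotation vector, rad) and "tvec" (3), from world to camera coordinates, as OpenCV has them; the wrist camera has in their place "T_tool_cam" (4x4, takes a point from camera to tool coordinates, whose origin is the TCP and whose axes are the flange's). Camera axes: x right, y down, z forward; pixel columns grow to the right and rows downward; lengths in m; the calibration is good to about 2 mm. A picture is of the moment at which its call begins: read the wrist's pose just before it. camera_info takes no time and is no camera call.
- workorder.job_done(): hands the job in; it is judged then, once.
The state is a dict: "clock": time; "qpos": joint angles; "qd": joint speeds; "joint_efforts": joint torques, N m; "position": TCP position; "tool_rot": TCP orientation; "force": force on the tool from outside, world axes, zero at the start; "moment": the same for the moment, N m; "grip_width": finger opening in m; "finger_force": force on a finger pad.
Only numpy, scipy, OpenCV 4.12 (cv2) and the standard library are available. Lean on these libraries where they do the work, as an engineer would, in place of code of your own. Each camera call takes 0.05 s, during which the arm holds its last target. There are 200 camera calls.

### The job

The steel cylinder lies ready in its V-cradle. Swing the hinged strap over it and press its orange end fully home until the strap snaps past the two spring balls of the catch; only then turn the strap's black wing knob clockwise (seen from above) until it comes tight against its stop. Leave the cylinder in its cradle, the other things on the bench where they are, and let go of everything.

Things in the scene. Friction and masses are not known exactly. Their poses are not given: they have to be found in the camera images.
- fixture: Blue fixture fixed to the bench. Base 130 (x) x 210 (y -120 to +90) x 25 mm; origin on the bench below the middle of the V-cradle, z up. Hinge cheeks, 115 mm high, at y = -90 mm carry the strap (axis along fixture x). Catch at y = +65 mm: a fork of two posts 120 mm high, 52 mm apart; from each a 14 mm spring-loaded steel ball sticks out inwards, over the closed strap.
- hinge (a point): Point on the strap's hinge axis, mid-width, 100 mm above the bench; axes as the fixture's.
- catch (a point): Middle of the fork where the strap's middle line lies when closed, 155 mm from the hinge axis, 100 mm above the bench; axes as the fixture's. The balls lie 8 mm higher, 22 mm to either side.
- strap (a joint): Opening angle of the strap, rad: 0 = level, fully home in the catch (hard stop); grows to 1.75 as the orange end lifts (1.57 = upright). Stiff hinge: it stays where it is left. Resting on the spring balls it stands at about 0.1; about 12 N down on the orange end snaps it past them.
- strap_tab (a point): Middle of the strap's orange end piece, 185 mm from the hinge axis. The strap is a flat bar 32 mm wide, 10 mm thick, 200 mm from hinge axis to tip; the orange piece is its last 35 mm, 30 mm wide. Axes: x across the width (hinge axis), y towards the tip, z the upper face's normal. Closed, the orange end overhangs the base: 95 mm of free air below it.
- knob (a joint): Turn of the captive wing knob in the strap, rad: grows clockwise seen from above (strap closed); tight against its stop at 2.9. It turns with slight friction and stays where it is left.
- knob_grip (a point): Middle of the knob's black wing bar, 34 mm above the strap's middle plane, 90 mm from the hinge axis. The wing is 56 mm long (point x), 14 mm thick (y), 34 mm high (z, the turning axis; 17 mm above and below this point), white mark at its +x end; under it a steel hub 30 mm across, 12 mm high, on the strap.
- standard: Bright steel cylinder (setting standard), 40 mm diameter, 80 mm long, lying loose in the V along fixture x; origin at the middle of its underside, 38 mm above the bench.
- bottle: Bystander: amber bottle with black cap, 60 mm diameter, 130 mm tall; origin at its underside.
- ring_gauge: Bystander: dark steel ring, 90 mm outer diameter, 26 mm high; origin at its underside.
- ceramic_block: Bystander: white ceramic block 100 x 60 x 22 mm; origin at its underside.
- brush: Bystander: small brush, 170 mm long, lying on the bench; origin near its middle.
Things that resemble listed ones, but are neither listed nor needed, are in the scene too. Leave any blue or red look-alike of the standard alone.

How it is judged:
By the outcome, as a careful person would: the job done as asked, in the order asked, and still so for the second after the job is handed in, with the robot touching nothing.
It also fails if it takes over 72 s, if anything falls off the work surface, if the arm or the gripper's body presses on something with over 40 N, if the wrist force passes 120 N, or if a joint passes its speed limit or range.

## Working session

There is one attempt and no reset: what is moved stays moved. The work goes in short steps, Python scripts to look and compute and a tool call to move; the robot and the scene stay as the last step left them, time stands still between calls to the robot, and variables do not carry over. Pictures are saved under pics/ and viewed, at most 10 in all, crops included, and the job is handed in when it is done.

Besides the shell and the picture viewer there is one more tool, called as name(argument=value, ...) on one line, values as JSON. apply_moves: Moves the arm, as the interface text tells. Its arguments: {"type":"object","properties":{"linear":{"type":"array"},"delta_rot":{"type":"array"},"gripper":{"type":"number"},"force":{"type":"number"}},"required":["linear","delta_rot"]}

```bash
mkdir -p pics; ls
cat > h.py <<'E'
import numpy as np, cv2
from scipy.spatial.transform import Rotation as R
from workcell import monitor, optics, workorder
def cam(n):
    c=optics.camera_info(n); K=np.array([[c["fx"],0,c["cx"]],[0,c["fy"],c["cy"]],[0,0,1.]])
    if "rvec" in c:
        Rm=cv2.Rodrigues(np.array(c["rvec"],float))[0]; t=np.array(c["tvec"],float).ravel()
        T=np.eye(4); T[:3,:3]=Rm.T; T[:3,3]=-Rm.T@t
    else:
        s=monitor.observe(); W=np.eye(4); W[:3,:3]=R.from_euler('xyz',s["tool_rot"]).as_matrix(); W[:3,3]=s["position"]
        T=W@np.array(c["T_tool_cam"])
    return K,T
def shot(n,save=None):
    K,T=cam(n); im,d=optics.grab_frame(n)
    if save: cv2.imwrite(f"pics/{save}.png",im[:,:,::-1])
    return im,d,K,T
def pts(d,K,T):
    v,u=np.mgrid[:d.shape[0],:d.shape[1]]
    P=np.stack([(u-K[0,2])/K[0,0]*d,(v-K[1,2])/K[1,1]*d,d],-1)
    return P@T[:3,:3].T+T[:3,3]
E
python3 - <<'E'
from h import *
print(monitor.observe())
for n in("scene","top"):
    im,d,K,T=shot(n,n); np.savez(f"pics/{n}.npz",im=im,d=d,K=K,T=T); print(n,T.round(3).tolist(),K[0,0])
a=cv2.imread("pics/scene.png");b=cv2.imread("pics/top.png")
cv2.imwrite("pics/scene_l.png",cv2.resize(a,(800,600)));cv2.imwrite("pics/top_l.png",cv2.resize(b,(800,600)))
E
```

```text
pics
{'clock': 0.0, 'qpos': array([-1.37523243,  0.52201314, -0.0363023 ,  1.59995132,  0.02117522,
        1.02113688, -0.11274579]), 'qd': array([-4.84657031e-05, -9.02550749e-04, -9.07438100e-04,  1.55232222e-04,
        1.01039167e-03,  1.71707586e-04,  4.49964527e-04]), 'joint_efforts': array([ 5.74516325e-04, -9.27101827e+01,  1.98022529e+00, -3.69934559e+01,
        1.78999890e-02,  8.21541500e-03,  8.35019648e-06]), 'position': array([0.16410333, 0.60269485, 0.19394688]), 'tool_rot': array([-3.14047033e+00,  7.17865403e-05,  2.87583728e+00]), 'force': array([-0.01134398, -0.58699922,  0.67177708]), 'moment': array([-0.05511627,  0.01431765, -0.02618589]), 'finger_force': 0.0, 'grip_width': 0.08566891929100409}
scene [[-0.269, 0.499, -0.824, 1.629], [0.963, 0.15, -0.224, 0.302], [0.011, -0.854, -0.521, 0.799], [0.0, 0.0, 0.0, 1.0]] 466.0364485937978
top [[-0.01, -0.99, 0.143, 0.377], [-1.0, 0.009, -0.009, 0.029], [0.007, -0.143, -0.99, 1.481], [0.0, 0.0, 0.0, 1.0]] 535.5818861033392
```

View pics/scene_l.png

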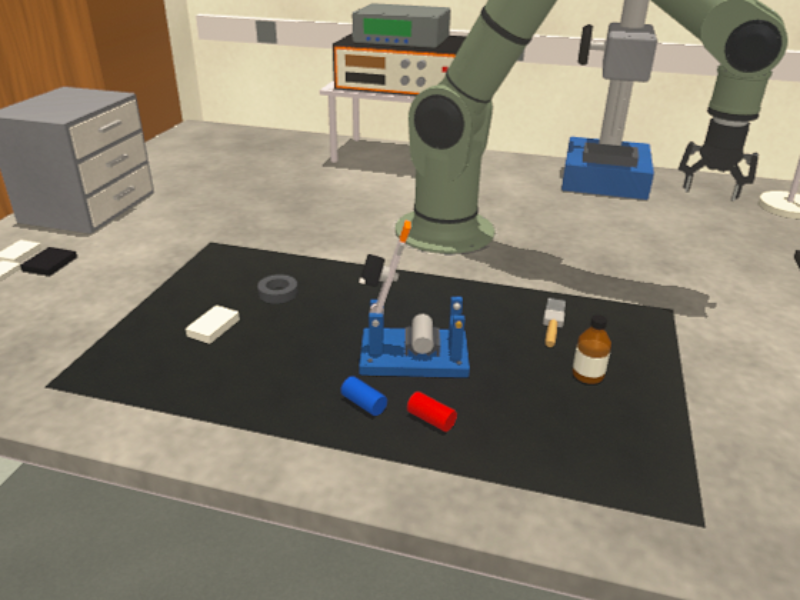

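View pics/top_l.png

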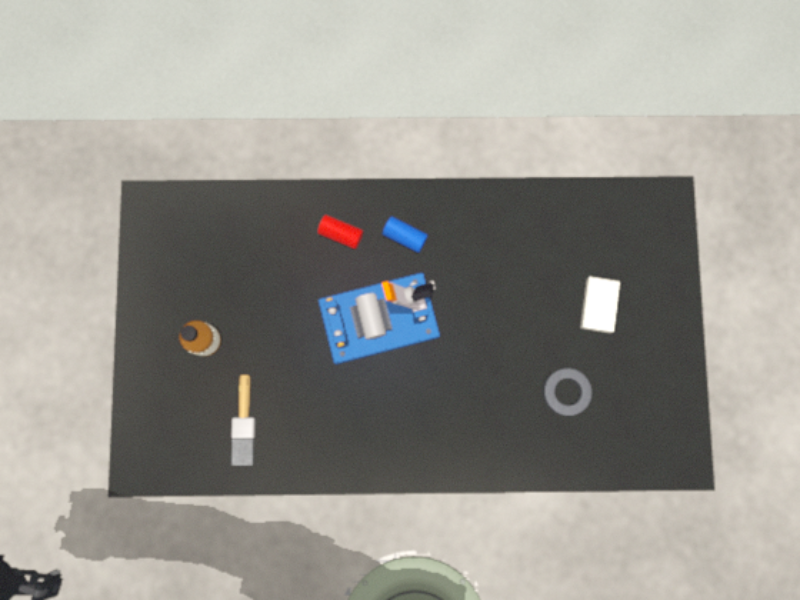

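The scene view shows the strap nearly upright, with its orange end at about (405,232) and the knob at (375,270). The top view shows the blue base around (380,318), hinge on the right (-y) side and catch fork on the left. Next I measure the fixture pose and the strap angle.

Run:
```python
from h import *
for n in("top","scene"):
    z=np.load(f"pics/{n}.npz"); im,d,K,T=[z[k] for k in("im","d","K","T")]
    P=pts(d,K,T); hsv=cv2.cvtColor(im,cv2.COLOR_RGB2HSV)
    near=(d>0)&(np.abs(P[...,0]-.63)<.17)&(np.abs(P[...,1]-.06)<.2)
    H,S,V=[hsv[...,i] for i in range(3)]
    blue=(H>95)&(H<125)&(S>120)
    m=near&blue&(P[...,2]>.015)&(P[...,2]<.035)
    p=P[m][:,:2].astype(np.float32)
    r=cv2.minAreaRect(p); print(n,m.sum(),r,"z",np.median(P[m][:,2])); print(cv2.boxPoints(r).round(4).tolist())
    # ray-cast version from mask contour
    hi=near&blue&(P[...,2]>.06); print(" posts",hi.sum(),P[hi].min(0).round(3),P[hi].max(0).round(3))
    lab,cc=cv2.connectedComponents(hi.astype(np.uint8))
    for i in range(1,lab):
        if (cc==i).sum()>8:
            print("  post",(cc==i).sum(),P[cc==i].mean(0).round(3),P[cc==i].max(0).round(3))
    o=near&(H>5)&(H<20)&(S>150)&(V>120)&(P[...,2]>.15); print(" orange",o.sum(),P[o].mean(0).round(4),P[o].min(0).round(4),P[o].max(0).round(4))
    k=near&(V<60)&(P[...,2]>.1); print(" black",k.sum(),P[k].mean(0).round(4),P[k].min(0).round(4),P[k].max(0).round(4))
    g=near&(S<60)&(V>90)&(P[...,2]>.06); print(" grey strap",g.sum(),P[g].mean(0).round(4))
```

```text
top 2060 ((0.6456755995750427, 0.06315083801746368), (0.2495812624692917, 0.23351193964481354), 14.062264442443848) z 0.02412327636142897
[[0.49630001187324524, 0.1460999995470047], [0.5529999732971191, -0.0803999975323677], [0.7950999736785889, -0.01979999989271164], [0.7383999824523926, 0.20669999718666077]]
 posts 267 [ 0.526 -0.032  0.06 ] [0.633 0.157 0.219]
  post 11 [ 0.628 -0.01   0.125] [ 0.633 -0.004  0.181]
  post 203 [0.568 0.136 0.097] [0.604 0.157 0.125]
  post 50 [ 0.579 -0.017  0.108] [ 0.587 -0.006  0.12 ]
 orange 49 [0.5899 0.0366 0.2849] [0.5761 0.0299 0.2668] [0.6047 0.0479 0.2956]
 black 64 [ 0.6062 -0.0198  0.2072] [ 0.5893 -0.0334  0.1761] [ 0.6191 -0.0036  0.2272]
 grey strap 766 [0.5853 0.0526 0.117 ]
scene 1667 ((0.6501581072807312, 0.06316589564085007), (0.2545703649520874, 0.23390507698059082), 12.4950532913208) z 0.0238296337032764
[[0.5005999803543091, 0.14980000257492065], [0.5511999726295471, -0.07859999686479568], [0.7997000217437744, -0.023499999195337296], [0.7491000294685364, 0.20489999651908875]]
 posts 388 [ 0.531 -0.028  0.06 ] [0.64  0.158 0.122]
  post 236 [0.579 0.14  0.092] [0.61  0.158 0.122]
  post 144 [ 0.63  -0.005  0.088] [0.64  0.007 0.115]
 orange 73 [0.5981 0.0395 0.2802] [0.5739 0.0263 0.2611] [0.6099 0.0497 0.2931]
 black 237 [ 0.6112 -0.0179  0.1987] [ 0.5958 -0.037   0.1678] [ 6.261e-01 -3.000e-04  2.238e-01]
 grey strap 713 [0.601  0.0409 0.1335]
```

Run:
```python
from h import *
for n in("top","scene"):
    z=np.load(f"pics/{n}.npz"); im,d,K,T=[z[k] for k in("im","d","K","T")]
    P=pts(d,K,T); hsv=cv2.cvtColor(im,cv2.COLOR_RGB2HSV); H,S,V=[hsv[...,i] for i in range(3)]
    m=(H>95)&(H<125)&(S>120)&(np.abs(P[...,2]-.025)<.008)&(P[...,0]<.69)&(P[...,0]>.48)&(np.abs(P[...,1]-.06)<.15)
    _,cc,st,_=cv2.connectedComponentsWithStats(m.astype(np.uint8)); big=np.isin(cc,[i for i in range(1,len(st)) if st[i,4]>40])
    v,u=np.nonzero(big); ray=np.stack([(u-K[0,2])/K[0,0],(v-K[1,2])/K[1,1],1+0*u],-1)@T[:3,:3].T
    p=T[:3,3]+ray*((.025-T[2,3])/ray[:,2])[:,None]
    r=cv2.minAreaRect(p[:,:2].astype(np.float32)); b=cv2.boxPoints(r); print(n,r,b.round(4).tolist())
    c=np.array(r[0]); a=r[2]; yaw=min([a-90,a,a+90],key=lambda q:abs(q-13)); Rz=R.from_euler('z',yaw,degrees=True).as_matrix()
    org=np.r_[c,0]+Rz@[0,.015,0]; print(" yaw",yaw,"origin",org.round(4),"hinge",(org+Rz@[0,-.09,.1]).round(4),"catch",(org+Rz@[0,.065,.1]).round(4))
    for nm,mm in (("orange",(H>5)&(H<20)&(S>150)&(V>120)&(P[...,2]>.2)),("black",(V<60)&(P[...,2]>.15)),("catchposts",(H>95)&(H<125)&(S>120)&(P[...,2]>.112))):
        mm=mm&(np.abs(P[...,0]-.6)<.1)&(np.abs(P[...,1]-.06)<.15); q=(P[mm]-org)@Rz
        print(nm,mm.sum(),q.mean(0).round(4),q.min(0).round(4),q.max(0).round(4))
        if nm=="orange": e=q.mean(0); print("angle",np.arctan2(e[2]-.1,e[1]+.09), "r",np.hypot(e[2]-.1,e[1]+.09))
```

```text
top ((0.5843162536621094, 0.06001777946949005), (0.12976546585559845, 0.20908306539058685), 14.03947639465332) [[0.4959999918937683, 0.14569999277591705], [0.5467000007629395, -0.057100001722574234], [0.6725999712944031, -0.025699999183416367], [0.6219000220298767, 0.17720000445842743]]
 yaw 14.03947639465332 origin [0.5807 0.0746 0.    ] hinge [ 0.6025 -0.0127  0.1   ] catch [0.5649 0.1376 0.1   ]
orange 49 [-0.0003 -0.0391  0.2849] [-0.0142 -0.0451  0.2668] [ 0.0152 -0.0301  0.2956]
angle 1.3019882225645707 r 0.19174035695248007
black 64 [ 0.0019 -0.0977  0.2072] [-0.0139 -0.1127  0.1761] [ 0.0135 -0.0779  0.2272]
catchposts 117 [-0.0041  0.0071  0.121 ] [-0.0374 -0.1027  0.1121] [0.0395 0.0756 0.219 ]
scene ((0.5941544771194458, 0.06217320263385773), (0.13634462654590607, 0.20869247615337372), 13.651823043823242) [[0.5033000111579895, 0.14749999344348907], [0.5525000095367432, -0.05530000105500221], [0.6850000023841858, -0.023099999874830246], [0.6358000040054321, 0.17970000207424164]]
 yaw 13.651823043823242 origin [0.5906 0.0767 0.    ] hinge [ 0.6119 -0.0107  0.1   ] catch [0.5753 0.1399 0.1   ]
orange 73 [-0.0015 -0.0379  0.2802] [-0.0246 -0.0471  0.2611] [ 0.0104 -0.0294  0.2931]
angle 1.2894797592159033 r 0.18753590528554898
black 237 [-0.0023 -0.0968  0.1987] [-0.0192 -0.1167  0.1678] [ 0.011  -0.0775  0.2238]
catchposts 92 [-0.0026  0.0133  0.1162] [-0.0449 -0.1006  0.112 ] [0.0335 0.0757 0.1215]
```

apply_moves(linear=[[-0.193,-0.156,-0.156],[-0.386,-0.312,-0.312],[-0.579,-0.468,-0.468],[-0.772,-0.624,-0.624],[-0.965,-0.78,-0.78]], delta_rot=[[0,0,0],[0,0,0],[0,0,0],[0,0,0],[0,0,0]], gripper=-1, force=40)

```text
clock: 0.52
position: [0.2373, 0.5012, 0.2729]
tool_rot: [-3.141, -0.0, 2.876]
force: [-0.1, 1.2, -0.1]
grip_width: 0.0258
finger_force: 0.0
```

apply_moves(linear=[[-0.193,-0.156,-0.156],[-0.386,-0.312,-0.312],[-0.579,-0.468,-0.468],[-0.772,-0.624,-0.624],[-0.965,-0.78,-0.78]], delta_rot=[[0,0,0],[0,0,0],[0,0,0],[0,0,0],[0,0,0]])

```text
clock: 0.93
position: [0.3099, 0.4005, 0.3511]
tool_rot: [-3.141, -0.0, 2.876]
force: [0.9, 0.6, 0.9]
grip_width: 0.0001
finger_force: 0.0
```

apply_moves(linear=[[-0.193,-0.156,0],[-0.386,-0.312,0],[-0.579,-0.468,0],[-0.772,-0.624,0],[-0.965,-0.78,0]], delta_rot=[[0,0,0],[0,0,0],[0,0,0],[0,0,0],[0,0,0]])

```text
clock: 1.35
position: [0.3825, 0.3, 0.3504]
tool_rot: [-3.141, -0.0, 2.876]
force: [-0.3, 0.4, 0.4]
grip_width: -0.0002
finger_force: 0.0
```

apply_moves(linear=[[-0.193,-0.156,0],[-0.386,-0.312,0],[-0.579,-0.468,0],[-0.772,-0.624,0],[-0.965,-0.78,0]], delta_rot=[[0,0,0],[0,0,0],[0,0,0],[0,0,0],[0,0,0]])

```text
clock: 1.77
position: [0.4551, 0.1994, 0.3504]
tool_rot: [-3.141, -0.0, 2.876]
force: [0.1, 0.5, -0.7]
grip_width: -0.0002
finger_force: 0.0
```

apply_moves(linear=[[-0.193,-0.156,0],[-0.386,-0.312,0],[-0.579,-0.468,0],[-0.772,-0.624,0],[-0.965,-0.78,0]], delta_rot=[[0,0,0],[0,0,0],[0,0,0],[0,0,0],[0,0,0]])

```text
clock: 2.18
position: [0.5277, 0.0989, 0.3503]
tool_rot: [-3.141, -0.0, 2.876]
force: [0.5, 1.0, 0.6]
grip_width: -0.0003
finger_force: 0.0
```

apply_moves(linear=[[-0.193,-0.156,0],[-0.386,-0.312,0],[-0.579,-0.468,0],[-0.772,-0.624,0],[-0.965,-0.78,0]], delta_rot=[[0,0,0],[0,0,0],[0,0,0],[0,0,0],[0,0,0]])

```text
clock: 2.6
position: [0.6004, -0.0017, 0.3502]
tool_rot: [-3.141, -0.0, 2.876]
force: [0.4, 0.9, 0.8]
grip_width: 0.0
finger_force: 0.0
```

apply_moves(linear=[[0,0,0],[0,0,0],[0,0,0],[0,0,0],[0,0,0]], delta_rot=[[0,0,0.051],[0,0,0.102],[0,0,0.153],[0,0,0.204],[0,0,0.253]])

```text
clock: 3.02
position: [0.5998, -0.0007, 0.3502]
tool_rot: [-3.141, -0.0, 2.34]
force: [0.2, 0.2, 0.0]
grip_width: 0.0
finger_force: 0.0
```

apply_moves(linear=[[0,0,0],[0,0,0],[0,0,0],[0,0,0],[0,0,0]], delta_rot=[[0,0,0.051],[0,0,0.102],[0,0,0.153],[0,0,0.204],[0,0,0.253]])

```text
clock: 3.43
position: [0.5997, -0.0006, 0.3502]
tool_rot: [-3.141, -0.0, 1.811]
force: [0.5, -0.5, 0.1]
grip_width: 0.0001
finger_force: 0.0
```

```bash
cat >> h.py <<'E'
ORG=np.array([.5807,.0746,0]); RZ=R.from_euler('z',14.04,degrees=True).as_matrix()
fix=lambda p:(np.asarray(p)-ORG)@RZ
E
python3 - <<'E'
from h import *
s=monitor.observe(); print(s["clock"],s["qpos"].round(3),s["position"].round(4),s["tool_rot"].round(4),"fix",fix(s["position"]).round(4))
im,d,K,T=shot("wrist","w1"); P=fix(pts(d,K,T)); hsv=cv2.cvtColor(im,cv2.COLOR_RGB2HSV); H,S,V=[hsv[...,i] for i in range(3)]
o=(H>5)&(H<20)&(S>150)&(V>120)&(P[...,2]>.15)&(P[...,2]<.31); print(o.sum()); 
if o.sum(): print(P[o].mean(0),P[o].min(0),P[o].max(0))
E
```

```text
3.4333 [-0.494  0.409  0.588  1.47  -0.229  1.332  0.35 ] [ 0.5997 -0.0006  0.3502] [-3.141  -0.      1.8107] fix [ 2.000e-04 -7.760e-02  3.502e-01]
869
[-0.0003982  -0.03568965  0.28740697] [-0.01475501 -0.04564329  0.26384526] [ 0.01446164 -0.02862455  0.2939769 ]
```

View pics/w1.png

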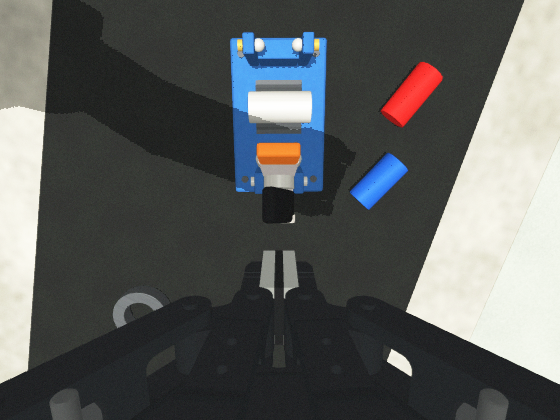

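The wrist view shows the strap centred on the finger line: orange end at (278,155), knob at (278,205), mark at its hinge end. The fingers are clear behind the strap. I descend behind it and start the swing.

apply_moves(linear=[[0,0,0.2],[0,0,0.4],[0,0,0.6],[0,0,0.78],[0,0,0.78]], delta_rot=[[0,0,0],[0,0,0],[0,0,0],[0,0,0],[0,0,0]])

```text
clock: 3.9
position: [0.5984, -0.0004, 0.2693]
tool_rot: [-3.137, -0.001, 1.819]
force: [0.0, -0.1, 0.3]
grip_width: 0.0001
finger_force: 0.0
```

apply_moves(linear=[[0.1,0,0],[0.196,0,-0.01],[0.284,0,0.007],[0.371,0,0.024],[0.371,0,0.024]], delta_rot=[[0,0,0],[0,0,0],[0,0,0],[0,0,0],[0,0,0]])

```text
clock: 4.32
position: [0.5906, 0.0381, 0.2703]
tool_rot: [3.141, -0.001, 1.819]
force: [-0.3, 1.1, -0.0]
grip_width: -0.0002
finger_force: 0.0
```

apply_moves(linear=[[0.171,0,0.066],[0.342,0,0.129],[0.488,0,0.236],[0.634,0,0.348],[0.634,0,0.348]], delta_rot=[[0,0,0],[0,0,0],[0,0,0],[0,0,0],[0,0,0]])

```text
clock: 4.73
position: [0.574, 0.1002, 0.2331]
tool_rot: [-3.139, -0.001, 1.82]
force: [-0.9, 1.8, 0.0]
grip_width: -0.0001
finger_force: 0.0
```

```bash
cat >> h.py <<'E'
def orange(n="scene",save=None):
    im,d,K,T=shot(n,save); P=fix(pts(d,K,T)); hsv=cv2.cvtColor(im,cv2.COLOR_RGB2HSV); H,S,V=[hsv[...,i] for i in range(3)]
    o=(d>0)&(H>5)&(H<20)&(S>150)&(V>120)&(P[...,2]>.07)&(P[...,2]<.31)&(abs(P[...,0])<.03)&(P[...,1]>-.06)&(P[...,1]<.13)
    q=P[o]
    if len(q): print(n,len(q),"mean",q.mean(0).round(4),q.min(0).round(4),q.max(0).round(4),"ang",round(float(np.arctan2(q[:,2].mean()-.1,q[:,1].mean()+.09)),3))
    else: print(n,"none")
    s=monitor.observe(); print("tcp fix",fix(s["position"]).round(4),s["clock"],s["force"].round(1))
    return im,P
E
python3 -c "
from h import *
orange(); orange('wrist')"
```

```text
scene 71 mean [ 0.0092 -0.0387  0.2798] [-0.0127 -0.0473  0.2611] [ 0.0204 -0.0298  0.2933] ang 1.293
tcp fix [-0.      0.0246  0.2342] 4.7833 [ 0.  -0.6 -0.3]
wrist none
tcp fix [0.0003 0.0232 0.235 ] 4.8333 [-0.2 -0.9  0.4]
```

```bash
python3 -c "
from h import *
im,d,K,T=shot('scene'); c=im[140:290,200:360]; cv2.imwrite('pics/s2.png',cv2.resize(c[:,:,::-1],None,fx=4,fy=4,interpolation=cv2.INTER_CUBIC))"
```

```text
(no output)
```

View pics/s2.png

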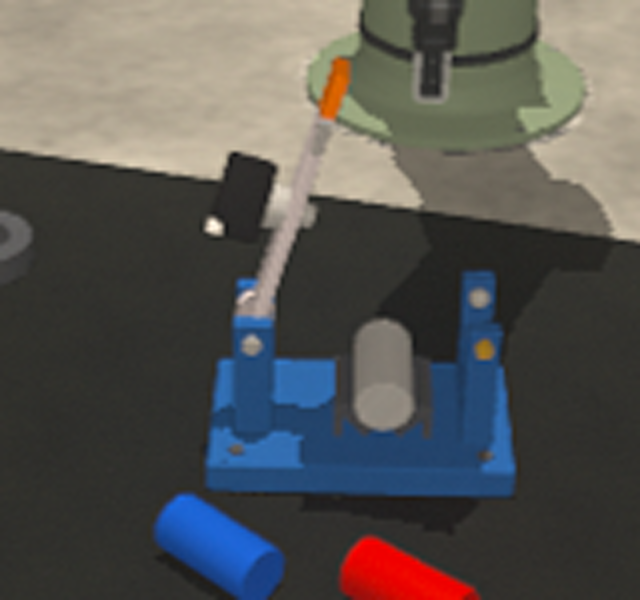

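```bash
python3 -c "
from h import *
im,d,K,T=shot('scene'); s=monitor.observe()
Ti=np.linalg.inv(T); p=Ti[:3,:3]@s['position']+Ti[:3,3]; q=K@p; print('tcp px',q[:2]/q[2], 'crop',(q[:2]/q[2]-[200,140])*4)
P=fix(pts(d,K,T))
for (u,v) in [(308,160),(308,163),(284,160),(283,165)]: print(u,v,im[v,u],P[v,u].round(4))
V=im.max(-1); m=(P[...,2]>.2)&(P[...,2]<.3)&(abs(P[...,0])<.06)&(P[...,1]>0)&(P[...,1]<.1); q=P[m]; print(m.sum(),q.min(0),q.max(0),q.mean(0))
im,P=orange('top','top2')
print(s['position'],s['qpos'])
"
```

```text
tcp px [306.50894475 176.23937233] crop [426.03577902 144.95748933]
308 160 [47 47 44] [0.0094 0.0232 0.2866]
308 163 [66 64 61] [0.0198 0.023  0.2833]
284 160 [218 100   0] [ 0.0202 -0.0372  0.2903]
283 165 [217  99   0] [ 0.0141 -0.0394  0.2733]
85 [-0.00320179  0.01068737  0.27015099] [0.01997876 0.03272358 0.29995492] [0.01073512 0.0209546  0.28598549]
top 61 mean [-0.0029 -0.038   0.2862] [-0.0143 -0.0448  0.2719] [ 0.012  -0.03    0.2955] ang 1.298
tcp fix [0.0006 0.022  0.2358] 4.9833 [-0.  -0.2 -0.8]
[0.57587131 0.09607332 0.23572065] [-0.64331624  0.46161755  0.53906188  1.68521994 -0.26359931  1.06720595
  0.22218581]
```

```bash
python3 -c "
from h import *
im,d,K,T=shot('wrist','w2'); C=np.array(optics.camera_info('wrist')['T_tool_cam']); print(C.round(4).tolist())
P=pts(d,K,C); 
for v in range(244,300,6): print(v,[(im[v,u].tolist(),P[v,u].round(4).tolist()) for u in (268,290)])
s=monitor.observe();print(s['grip_width'])
"
```

```text
[[-0.0003, -0.9657, -0.2596, 0.0658], [1.0, -0.0001, -0.001, -0.0003], [0.0009, -0.2596, 0.9657, -0.1791], [0.0, 0.0, 0.0, 1.0]]
244 [([88, 172, 246], [-0.0807, -0.0133, 0.2118]), ([52, 104, 174], [-0.0807, 0.0129, 0.2117])]
250 [([119, 161, 208], [0.0109, -0.005, -0.0399]), ([105, 132, 160], [0.0109, 0.0044, -0.0398])]
256 [([162, 165, 157], [0.0111, -0.0047, -0.0471]), ([161, 164, 155], [0.0111, 0.0042, -0.047])]
262 [([161, 162, 155], [0.0109, -0.0046, -0.0525]), ([163, 164, 157], [0.0107, 0.0041, -0.0522])]
268 [([164, 165, 156], [0.0115, -0.0044, -0.0594]), ([159, 163, 154], [0.0117, 0.0038, -0.0599])]
274 [([160, 163, 154], [0.0108, -0.0043, -0.0631]), ([161, 163, 158], [0.0108, 0.0037, -0.0632])]
280 [([160, 163, 155], [0.0112, -0.0041, -0.0688]), ([158, 162, 154], [0.0115, 0.0035, -0.0694])]
286 [([162, 164, 157], [0.0106, -0.004, -0.0721]), ([162, 163, 157], [0.0109, 0.0034, -0.0727])]
292 [([37, 38, 39], [0.012, -0.0038, -0.0789]), ([34, 36, 38], [0.012, 0.0032, -0.0789])]
298 [([36, 37, 40], [0.0125, -0.0036, -0.0835]), ([39, 40, 43], [0.0124, 0.0031, -0.0834])]
0.0002472567104281371
```

The fingertips sit about 38 mm behind the reported TCP: both the scene and wrist depth agree. So the fingers passed above the strap without touching it. I go back and repeat with that offset.

apply_moves(linear=[[0,0,-0.2],[0,0,-0.4],[0,0,-0.6],[0,0,-0.6],[0,0,-0.6]], delta_rot=[[0,0,0],[0,0,0],[0,0,0],[0,0,0],[0,0,0]])

```text
clock: 5.45
position: [0.5761, 0.0964, 0.2964]
tool_rot: [3.139, -0.0, 1.815]
force: [-0.7, -0.1, -0.7]
grip_width: -0.0004
finger_force: 0.0
```

apply_moves(linear=[[-0.25,0,0],[-0.5,0,0],[-0.75,0,0],[-1.0,0,0],[-1.0,0,0]], delta_rot=[[0,0,0],[0,0,0],[0,0,0],[0,0,0],[0,0,0]])

```text
clock: 5.87
position: [0.5999, -0.0058, 0.2949]
tool_rot: [-3.141, 0.002, 1.81]
force: [0.1, -0.5, 1.1]
grip_width: -0.0001
finger_force: 0.0
```

apply_moves(linear=[[0,0,0.2],[0,0,0.4],[0,0,0.6],[0,0,0.6],[0,0,0.6]], delta_rot=[[0,0,0],[0,0,0],[0,0,0],[0,0,0],[0,0,0]])

```text
clock: 6.28
position: [0.5993, -0.0004, 0.2347]
tool_rot: [-3.14, 0.0, 1.816]
force: [-0.2, 0.0, 0.6]
grip_width: -0.0002
finger_force: 0.0
```

apply_moves(linear=[[0.1,0,0],[0.196,0,-0.01],[0.284,0,0.007],[0.371,0,0.024],[0.371,0,0.024]], delta_rot=[[0,0,0],[0,0,0],[0,0,0],[0,0,0],[0,0,0]])

```text
clock: 6.7
position: [0.5904, 0.0385, 0.2329]
tool_rot: [3.141, -0.001, 1.819]
force: [-0.4, 0.4, -0.8]
grip_width: -0.0002
finger_force: 0.0
```

```bash
python3 -c "
from h import *
orange(); orange('wrist')"
```

```text
scene 72 mean [ 0.0094 -0.0225  0.274 ] [-0.0119 -0.0318  0.2574] [ 0.0193 -0.0144  0.2872] ang 1.201
tcp fix [ 0.0005 -0.0385  0.233 ] 6.75 [ 0.7 -0.4 -0.1]
wrist 1943 mean [-0.0003 -0.0155  0.2853] [-0.0149 -0.022   0.2811] [ 0.0146 -0.0109  0.2881] ang 1.189
tcp fix [ 0.0005 -0.0393  0.233 ] 6.8 [ 0.  -0.9 -0.6]
```

apply_moves(linear=[[0.171,0,0.066],[0.342,0,0.129],[0.488,0,0.236],[0.634,0,0.348],[0.634,0,0.348]], delta_rot=[[0,0,0],[0,0,0],[0,0,0],[0,0,0],[0,0,0]])

```text
clock: 7.22
position: [0.5738, 0.1005, 0.1956]
tool_rot: [-3.139, -0.001, 1.819]
force: [-0.0, 1.5, 0.3]
grip_width: -0.0003
finger_force: 0.0
```

apply_moves(linear=[[0.131,0,0.128],[0.26,0,0.262],[0.367,0,0.413],[0.474,0,0.57],[0.474,0,0.57]], delta_rot=[[0,0,0],[0,0,0],[0,0,0],[0,0,0],[0,0,0]])

```text
clock: 7.63
position: [0.5622, 0.1448, 0.1384]
tool_rot: [-3.138, -0.0, 1.818]
force: [-0.1, -0.0, 0.0]
grip_width: 0.0003
finger_force: 0.0
```

apply_moves(linear=[[0.04,0,0.09],[0.077,0,0.178],[0.115,0,0.265],[0.149,0,0.35],[0.149,0,0.35]], delta_rot=[[0,0,0],[0,0,0],[0,0,0],[0,0,0],[0,0,0]])

```text
clock: 8.05
position: [0.5594, 0.1582, 0.1045]
tool_rot: [-3.14, 0.0, 1.817]
force: [-0.7, 0.4, -0.0]
grip_width: 0.0
finger_force: 0.0
```

```bash
python3 -c "
from h import *
orange(); orange('wrist','w3')"
```

```text
scene 71 mean [0.0106 0.091  0.1374] [-0.0106  0.0732  0.128 ] [0.0208 0.1051 0.1499] ang 0.204
tcp fix [-1.000e-04  8.590e-02  1.053e-01] 8.1 [ 0.1 -0.5  1.7]
wrist 33 mean [-0.0013  0.091   0.1413] [-0.0149  0.0871  0.138 ] [0.0137 0.097  0.1499] ang 0.225
tcp fix [0.0003 0.0855 0.1059] 8.15 [-0.5 -0.1  0.4]
```

View pics/w3.png

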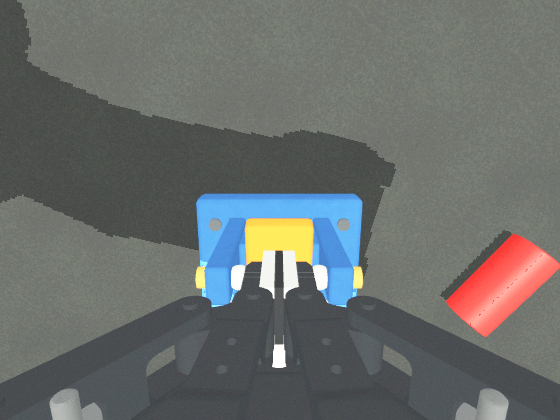

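Orange end lies between the posts (280,240) and the finger tips are on it, between the balls. Now I press it.

apply_moves(linear=[[0.015,0,0.05],[0.03,0,0.1],[0.045,0,0.15],[0.055,0,0.19],[0.055,0,0.2]], delta_rot=[[0,0,0],[0,0,0],[0,0,0],[0,0,0],[0,0,0]])

```text
clock: 8.57
position: [0.559, 0.1632, 0.0858]
tool_rot: [3.142, 0.0, 1.816]
force: [-3.1, -0.3, 14.1]
grip_width: -0.0006
finger_force: 7.2
```

apply_moves(linear=[[0.005,0,0.03],[0.01,0,0.06],[0.01,0,0.09],[0.01,0,0.11],[0.01,0,0.11]], delta_rot=[[0,0,0],[0,0,0],[0,0,0],[0,0,0],[0,0,0]])

```text
clock: 8.98
position: [0.5584, 0.1641, 0.0746]
tool_rot: [-3.141, -0.0, 1.816]
force: [-0.5, 0.4, -0.8]
grip_width: 0.0001
finger_force: 0.0
```

apply_moves(linear=[[0,0,0.02],[0,0,0.04],[0,0,0.06],[0,0,0.07],[0,0,0.07]], delta_rot=[[0,0,0],[0,0,0],[0,0,0],[0,0,0],[0,0,0]])

```text
clock: 9.4
position: [0.5586, 0.1641, 0.0681]
tool_rot: [-3.141, -0.0, 1.816]
force: [-1.1, -0.4, 6.1]
grip_width: -0.0003
finger_force: 2.6
```

```bash
python3 -c "
from h import *
orange();orange('wrist')"
```

```text
scene 65 mean [0.0111 0.094  0.1016] [-0.0163  0.0758  0.0945] [0.0295 0.1092 0.1177] ang 0.009
tcp fix [0.0003 0.0922 0.0682] 9.45 [-1.1 -0.7  4.8]
wrist 32 mean [-0.0021  0.0981  0.1062] [-0.0152  0.0933  0.1028] [0.0117 0.1036 0.1137] ang 0.033
tcp fix [0.0003 0.0922 0.0682] 9.5 [-1.6  0.8  4.9]
```

apply_moves(linear=[[0,0,0.01],[0,0,0.02],[0,0,0.03],[0,0,0.03],[0,0,0.03]], delta_rot=[[0,0,0],[0,0,0],[0,0,0],[0,0,0],[0,0,0]])

```text
clock: 9.92
position: [0.5591, 0.1643, 0.0671]
tool_rot: [3.14, -0.001, 1.816]
force: [-14.2, -2.0, 43.6]
grip_width: -0.0001
finger_force: 21.7
```

Hard stop felt at 44 N, so I retreat and look at the knob.

apply_moves(linear=[[0,0,-0.1],[0,0,-0.3],[0,0,-0.6],[0,0,-0.9],[0,0,-1.0]], delta_rot=[[0,0,0],[0,0,0],[0,0,0],[0,0,0],[0,0,0]])

```text
clock: 10.33
position: [0.5601, 0.1641, 0.1687]
tool_rot: [3.138, -0.0, 1.815]
force: [1.4, 0.4, 0.3]
grip_width: 0.0001
finger_force: 0.0
```

apply_moves(linear=[[-0.2,0,-0.1],[-0.4,0,-0.2],[-0.6,0,-0.3],[-0.8,0,-0.4],[-1.0,0,-0.5]], delta_rot=[[0,0,0],[0,0,0],[0,0,0],[0,0,0],[0,0,0]], gripper=-0.1)

```text
clock: 10.75
position: [0.583, 0.0662, 0.2153]
tool_rot: [-3.141, -0.0, 1.816]
force: [0.2, 0.6, 0.2]
grip_width: 0.0386
finger_force: 0.0
```

apply_moves(linear=[[-0.2,0,0],[-0.4,0,0],[-0.6,0,0],[-0.7,0,0],[-0.7,0,0]], delta_rot=[[0,0,0],[0,0,0],[0,0,0],[0,0,0],[0,0,0]])

```text
clock: 11.17
position: [0.6001, -0.0032, 0.2149]
tool_rot: [-3.141, 0.001, 1.813]
force: [-0.4, -0.1, 0.8]
grip_width: 0.0388
finger_force: 0.0
```

```bash
python3 -c "
from h import *
orange()
im,P=orange('wrist','w4'); V=im.max(-1)
m=(V<70)&(P[...,2]>.135)&(P[...,2]<.165)&(abs(P[...,0])<.06)&(abs(P[...,1])<.06)
q=P[m]; print(m.sum(),q.mean(0)); r=cv2.minAreaRect(q[:,:2].astype(np.float32)); print(r, cv2.boxPoints(r).round(4).tolist())
h=(abs(P[...,2]-.105)<.006)&(abs(P[...,0])<.025)&(P[...,1]>.03)&(P[...,1]<.11); print('strap z',np.median(P[h][:,2]),h.sum(),P[h][:,0].min(),P[h][:,0].max())
w=(im.min(-1)>150)&(P[...,2]>.125)&(P[...,2]<.165)&(abs(P[...,0])<.06)&(abs(P[...,1])<.06); print('mark',w.sum(),P[w].mean(0) if w.sum() else '')
s=monitor.observe(); print(s['grip_width'],s['qpos'].round(3),s['tool_rot'])
C=np.array(optics.camera_info('wrist')['T_tool_cam'])
"
```

```text
scene 98 mean [0.0065 0.0933 0.1026] [-0.0139  0.0762  0.0951] [0.0261 0.1101 0.1154] ang 0.014
tcp fix [ 2.000e-04 -7.840e-02  2.148e-01] 11.2167 [-0.1  0.7 -0.6]
wrist none
tcp fix [ 0.0004 -0.0773  0.2148] 11.2667 [-0.5  0.  -0.8]
1134 [-0.00242203  0.00574108  0.15002352]
((-0.00226006330922246, 0.005370099097490311), (0.013494749553501606, 0.04591058939695358), 22.313982009887695) [[-0.01720000058412552, 0.024000000208616257], [0.00019999999494757503, -0.018400000408291817], [0.01269999984651804, -0.013299999758601189], [-0.004699999932199717, 0.029200000688433647]]
strap z 0.10468455250060288 2587 -0.024900149066665024 0.02499745409398302
mark 326 [ 0.00689221 -0.01761143  0.15047319]
0.0384536929428804 [-0.466  0.514  0.543  1.667 -0.299  1.044  0.416] [-3.14120695e+00 -4.26265948e-04  1.81585057e+00]
```

View pics/w4.png

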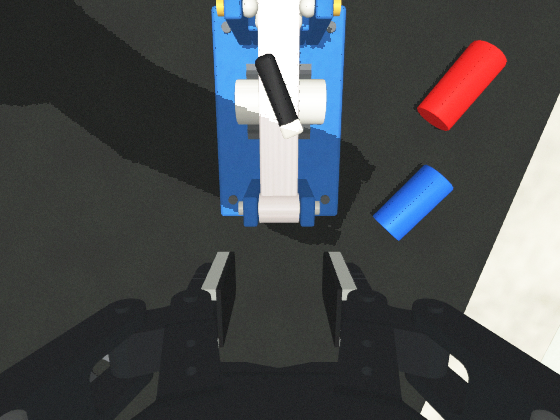

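Strap is level. The wing is centred at about (0,0), with its mark at the lower right (290,127), about 68° clockwise from +x. I move over the knob and turn the tool to match.

apply_moves(linear=[[0.2,0,0],[0.4,0,0],[0.6,0,0],[0.78,0,0],[0.78,0,0]], delta_rot=[[0,0,-0.045],[0,0,-0.09],[0,0,-0.135],[0,0,-0.186],[0,0,-0.186]])

```text
clock: 11.68
position: [0.5799, 0.0804, 0.2148]
tool_rot: [3.141, -0.002, 2.218]
force: [-0.2, 0.8, -0.1]
grip_width: 0.0385
finger_force: 0.0
```

```bash
python3 -c "
from h import *
s=monitor.observe(); print(s['qpos'].round(3),s['tool_rot'].round(4),fix(s['position']).round(4),s['grip_width'])
im,d,K,T=shot('wrist'); C=np.array(optics.camera_info('wrist')['T_tool_cam']); P=pts(d,K,C)
m=(im.min(-1)>120)&(abs(P[...,1])<.05)&(P[...,2]<-.02)&(P[...,2]>-.1)&(d>0); q=P[m]; print(m.sum(),q[:,2].max(),np.percentile(q[:,2],[90,99]))
W=fix(pts(d,K,T)); k=(im.max(-1)<70)&(W[...,2]>.143)&(W[...,2]<.16)&(abs(W[...,0])<.04)&(abs(W[...,1])<.04); print(k.sum(), cv2.minAreaRect(P[k][:,:2].astype(np.float32)) if k.sum() else '')
"
```

```text
[-0.543  0.47   0.435  1.702 -0.229  1.021  0.619] [ 3.1410e+00 -2.2000e-03  2.2183e+00] [0.0006 0.0058 0.2148] 0.03848834440053379
1158 -0.03553162707058277 [-0.04722359 -0.04229382]
1137 ((0.0006514489650726318, -0.0031047179363667965), (0.013401742093265057, 0.04657938703894615), 89.75056457519531)
```

apply_moves(linear=[[0,0,0.2],[0,0,0.4],[0,0,0.6],[0,0,0.6],[0,0,0.6]], delta_rot=[[0,0,0],[0,0,0],[0,0,0],[0,0,0],[0,0,0]])

```text
clock: 12.15
position: [0.5806, 0.0747, 0.1549]
tool_rot: [-3.14, -0.0, 2.204]
force: [-0.2, 0.1, 1.3]
grip_width: 0.0386
finger_force: 0.0
```

```bash
python3 -c "
from h import *
s=monitor.observe(); print(s['qpos'].round(3),s['tool_rot'].round(4),fix(s['position']).round(4),s['grip_width'])
im,d,K,T=shot('wrist'); C=np.array(optics.camera_info('wrist')['T_tool_cam']); P=pts(d,K,C)
W=fix(pts(d,K,T)); k=(im.max(-1)<70)&(W[...,2]>.143)&(W[...,2]<.16)&(abs(W[...,0])<.04)&(abs(W[...,1])<.04); print(k.sum(), cv2.minAreaRect(P[k][:,:2].astype(np.float32)) if k.sum() else '')
"
```

```text
[-0.516  0.539  0.412  1.762 -0.266  0.897  0.645] [-3.1401e+00 -3.0000e-04  2.2044e+00] [-0.000e+00  1.000e-04  1.549e-01] 0.03858401640264588
1957 ((0.005693996325135231, -8.287746459245682e-05), (0.013548813760280609, 0.04670330137014389), 89.54830169677734)
```

apply_moves(linear=[[0,0,0.18],[0,0,0.36],[0,0,0.54],[0,0,0.7],[0,0,0.72]], delta_rot=[[0,0,0],[0,0,0],[0,0,0],[0,0,0],[0,0,0]])

```text
clock: 12.62
position: [0.5805, 0.0749, 0.0821]
tool_rot: [-3.14, -0.001, 2.205]
force: [-0.2, -0.3, -0.6]
grip_width: 0.039
finger_force: 0.0
```

apply_moves(linear=[[0,0,0],[0,0,0],[0,0,0],[0,0,0],[0,0,0]], delta_rot=[[0,0,0],[0,0,0],[0,0,0],[0,0,0],[0,0,0]], gripper=-1, force=50)

```text
clock: 13.03
position: [0.5815, 0.0746, 0.0846]
tool_rot: [3.14, 0.001, 2.205]
force: [-4.8, -1.7, 8.6]
grip_width: 0.0134
finger_force: 51.0
```

apply_moves(linear=[[0,0,-0.02],[0,0,-0.02],[0,0,-0.02],[0,0,-0.02],[0,0,-0.02]], delta_rot=[[0,0,0.03],[0,0,0.07],[0,0,0.12],[0,0,0.17],[0,0,0.2]])

```text
clock: 13.45
position: [0.581, 0.0743, 0.0854]
tool_rot: [-3.142, 0.001, 1.78]
force: [0.7, -4.3, -13.7]
grip_width: 0.0132
finger_force: 53.8
```

```bash
python3 -c "
from h import *
s=monitor.observe(); print(s['qpos'].round(3),s['tool_rot'].round(4),fix(s['position']).round(4),s['grip_width'],s['moment'].round(2),s['force'].round(1))
"
```

```text
[-0.558  0.654  0.483  1.818 -0.416  0.772  0.353] [-3.1416e+00  8.0000e-04  1.7803e+00] [ 0.0002 -0.0004  0.0854] 0.013177837410458216 [-0.74 -0.34  0.1 ] [  0.7  -4.3 -13.7]
```

apply_moves(linear=[[0,0,0.011],[0,0,0.011],[0,0,0.011],[0,0,0.011],[0,0,0.011]], delta_rot=[[0,0,0.05],[0,0,0.1],[0,0,0.15],[0,0,0.2],[0,0,0.25]])

```text
clock: 13.87
position: [0.5806, 0.0744, 0.0848]
tool_rot: [-3.141, 0.0, 1.258]
force: [-6.4, -4.3, -1.2]
grip_width: 0.0135
finger_force: 55.7
```

```bash
cat > st.py <<'E'
from h import *
s=monitor.observe(); print(s['qpos'].round(3),s['tool_rot'].round(4),fix(s['position']).round(4),s['grip_width'].round(4),s['moment'].round(2),s['force'].round(1))
E
python3 st.py
```

```text
Traceback (most recent call last):
  File "st.py", line 2, in <module>
    s=monitor.observe(); print(s['qpos'].round(3),s['tool_rot'].round(4),fix(s['position']).round(4),s['grip_width'].round(4),s['moment'].round(2),s['force'].round(1))
                                                                                                     ^^^^^^^^^^^^^^^^^^^^^
AttributeError: 'float' object has no attribute 'round'
```

apply_moves(linear=[[0,0,0],[0,0,0],[0,0,0],[0,0,0],[0,0,0]], delta_rot=[[0,0,0.05],[0,0,0.1],[0,0,0.15],[0,0,0.2],[0,0,0.2]])

```text
clock: 14.28
position: [0.5802, 0.0746, 0.0847]
tool_rot: [-3.141, 0.001, 0.837]
force: [-9.0, -3.0, 6.5]
grip_width: 0.0132
finger_force: 56.6
```

apply_moves(linear=[[0,0,0],[0,0,0],[0,0,0],[0,0,0],[0,0,0]], delta_rot=[[0,0,0.025],[0,0,0.05],[0,0,0.075],[0,0,0.1],[0,0,0.125]])

```text
clock: 14.7
position: [0.5801, 0.0748, 0.0847]
tool_rot: [-3.14, 0.001, 0.58]
force: [-9.3, -1.9, 4.0]
grip_width: 0.0131
finger_force: 56.3
```

```bash
sed -i "s/s\['grip_width'\].round(4)/s['grip_width']/" st.py; python3 st.py
```

```text
[-0.746  0.761  0.8    1.828 -0.708  0.867 -0.589] [-3.1401e+00  1.0000e-03  5.7990e-01] [-0.0006  0.0004  0.0847] 0.01310216971847918 [-0.76  2.06  0.1 ] [-9.3 -1.9  4. ]
```

apply_moves(linear=[[0,0,0],[0,0,0],[0,0,0],[0,0,0],[0,0,0]], delta_rot=[[0,0,0.02],[0,0,0.04],[0,0,0.06],[0,0,0.08],[0,0,0.08]])

```text
clock: 15.12
position: [0.5801, 0.0749, 0.0848]
tool_rot: [-3.141, 0.002, 0.414]
force: [-10.3, -2.2, 7.0]
grip_width: 0.0134
finger_force: 75.0
```

```bash
python3 st.py
```

```text
[-0.769  0.781  0.843  1.829 -0.746  0.886 -0.722] [-3.1408e+00  1.6000e-03  4.1430e-01] [-0.0005  0.0004  0.0848] 0.013372037122487622 [-0.79  2.3   1.88] [-10.3  -2.2   7. ]
```

Stop felt: the moment jumped to 1.9 N m. I add a small extra turn, then release.

apply_moves(linear=[[0,0,0],[0,0,0],[0,0,0],[0,0,0],[0,0,0]], delta_rot=[[0,0,0.01],[0,0,0.02],[0,0,0.02],[0,0,0.02],[0,0,0.02]])

```text
clock: 15.53
position: [0.581, 0.0754, 0.085]
tool_rot: [-3.141, -0.0, 0.375]
force: [-5.6, 0.2, 4.9]
grip_width: 0.0135
finger_force: 100.6
```

```bash
python3 st.py
```

```text
[-0.774  0.785  0.852  1.828 -0.757  0.889 -0.754] [-3.1406e+00 -3.0000e-04  3.7480e-01] [0.0004 0.0007 0.085 ] 0.013533537009158414 [-0.1   1.06  1.19] [-5.6  0.2  4.9]
```

apply_moves(linear=[[0,0,0],[0,0,0],[0,0,0],[0,0,0],[0,0,0]], delta_rot=[[0,0,0],[0,0,0],[0,0,0],[0,0,0],[0,0,0]], gripper=-0.1)

```text
clock: 15.95
position: [0.5812, 0.0749, 0.0842]
tool_rot: [3.142, -0.0, 0.373]
force: [0.4, -0.5, 0.2]
grip_width: 0.0385
finger_force: 0.0
```

apply_moves(linear=[[0,0,-0.1],[0,0,-0.3],[0,0,-0.55],[0,0,-0.8],[0,0,-1.0]], delta_rot=[[0,0,0],[0,0,0],[0,0,0],[0,0,0],[0,0,0]])

```text
clock: 16.37
position: [0.5812, 0.0744, 0.1865]
tool_rot: [3.141, -0.001, 0.372]
force: [0.2, 0.4, -0.1]
grip_width: 0.0385
finger_force: 0.0
```

apply_moves(linear=[[-0.15,0,-0.15],[-0.3,0,-0.3],[-0.45,0,-0.45],[-0.6,0,-0.5],[-0.7,0,-0.5]], delta_rot=[[0,0,0],[0,0,0],[0,0,0],[0,0,0],[0,0,0]])

```text
clock: 16.78
position: [0.5152, 0.0486, 0.2356]
tool_rot: [-3.141, -0.002, 0.372]
force: [-0.0, 0.4, 0.0]
grip_width: 0.0384
finger_force: 0.0
```

```bash
python3 st.py; python3 -c "
from h import *
orange(); im,P=orange('wrist','w5')
m=(im.max(-1)<70)&(P[...,2]>.135)&(P[...,2]<.165)&(abs(P[...,0])<.06)&(abs(P[...,1])<.06); r=cv2.minAreaRect(P[m][:,:2].astype(np.float32)); print(m.sum(),r)
w=(im.min(-1)>150)&(P[...,2]>.14)&(P[...,2]<.165)&(abs(P[...,0])<.06)&(abs(P[...,1])<.06); c=np.median(P[w],0); print('mark',c, 'cw angle',-np.arctan2(c[1],c[0]))
h=(abs(P[...,2]-.105)<.006)&(abs(P[...,0])<.012)&(P[...,1]>.03)&(P[...,1]<.11); print('strap z',np.median(P[h][:,2]),h.sum())
"
```

```text
[-0.967  0.516  1.096  1.866 -0.521  1.082 -0.866] [-3.1411e+00 -1.8000e-03  3.7200e-01] [-0.0698 -0.0094  0.2356] 0.03840624101778864 [-0.04 -0.05 -0.02] [-0.   0.4  0. ]
scene 97 mean [0.0058 0.0937 0.1024] [-0.0136  0.0785  0.0932] [0.0201 0.1097 0.1066] ang 0.013
tcp fix [-0.0712 -0.0095  0.2348] 16.8333 [ 0.8 -1.2  0.8]
wrist 55 mean [-0.0038  0.0993  0.1038] [-0.0155  0.0809  0.1013] [0.0144 0.1112 0.1057] ang 0.02
tcp fix [-0.07   -0.0088  0.2344] 16.8833 [ 1.1  0.4 -0.4]
1177 ((0.003821292892098427, 0.0019573289901018143), (0.046047061681747437, 0.013616486452519894), 13.818103790283203)
mark [-0.02282482 -0.00450451  0.15094798] cw angle 2.9467451146734445
strap z 0.10476499137869494 2791
```

View pics/w5.png

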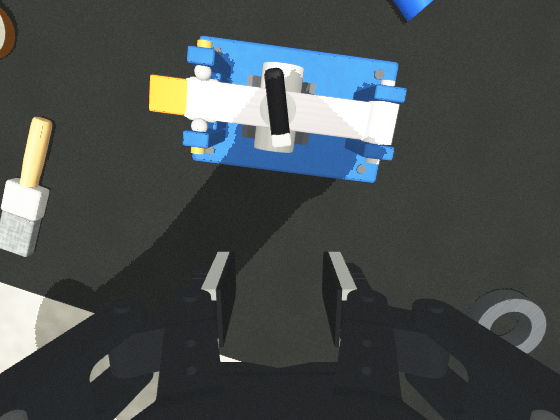

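The picture shows the strap level under both balls (203,72 and 198,126). The wing's mark is at the stop, 166° or 2.90 rad clockwise, and the cylinder is in its cradle. The gripper is clear, so I hand in.

```bash
python3 -c "
from workcell import workorder; print(workorder.job_done())"
```

```text
the job is handed in; nothing more can be done
None
```

The job is handed in: the strap is snapped home past both spring balls, then the knob was turned clockwise to its stop (2.90 rad measured), the cylinder is still in its cradle, and the gripper is open and clear of everything.

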